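# Run a board carrier in under the inspection head

## Robot

A 6-joint arm with a two-finger parallel gripper is mounted at the origin on the work surface. World frame = base frame: x ahead of the robot, y to its left, z up, the work surface at z = 0. Lengths are in mm, angles in rad, forces in N, time in s.
With the tool pointing down it reaches from about 425 to 950 mm from the base axis. Payload 3.5 kg.
Tool frame: the origin (TCP) lies at the very end of the fingers, on their centre line; the grasp point (between the pads) lies 19 mm behind it; y points along the fingers, z is the direction in which the jaws open and shut, and the axes are right-handed (so a half turn about y gives the same grasp; the last joint's range is limited). The gripper opens to 85 mm and grips with 20 to 120 N. Pads are 22 mm wide; open, the fingers measure 114 mm over their backs; the gripper's body (76 mm by 85 mm) begins 54 mm behind the grasp point. The pads swing forward as they close: fully open they stand 13 mm farther back than shut.
Start: joints at [1.008, 0.286, 1.577, -0, 1.279, -0.15], TCP at [270.757, 618.302, 231.325] pointing down, gripper open.
Joint ranges: [-2.77, 2.77], [-0.9, 2.22], [0.21, 2.48], [-1.53, 4.67], [0.24, 2.81], [-2.84, 2.84]. Speed limits (rad/s): [2.79, 2.79, 3.14, 3.14, 3.14, 3.14].

## Interface

Orientations are given as a unit quaternion [x, y, z, w].
In Python, from station import ctrl gives the robot as it stands.
- The arm moves only by the tool drive_tool, never from a script. Its argument "series" is text: rows parted by semicolons, each of 5 numbers parted by spaces: the shift along the tool's x, y, z in mm, then the turn about the tool's y in rad, then the opening, from 0 (shut) to 1 (fully open). A call has 1 to 10 rows; each row shifts and turns the pose as measured when the row begins, along the tool's axes as they then stand; what a row does not reach is not made up. A row lasts 1/12 s, in which the tool goes at most 41.7 mm and 7.16 degrees, less where a joint would pass 70% of its speed; a pose out of reach is approached as far as the arm can. A call with a gripper value outside its range is refused whole. The fingers move at their own pace and stop on an object; "grip_force" is the grip in N (left out, the last holds). Time passes only in rows, so rows that do not move let the fingers close. It gives the time, the measured TCP pose, the force and the opening at its end, in the units of the state.
- ctrl.get_state(): the state, without advancing time (a new reading comes with each control period).
- ctrl.capture(name): name is "scene" or "top" or "wrist"; returns the picture (480x640x3 uint8, red, green, blue); there is no depth.
- ctrl.calibration(name): a dict with "fx", "fy", "cx", "cy" (pixels), "k1" (the pictures are not rectified: a ray, as slopes to the right and down, at radius r is drawn at 1 + k1 r^2 times it, then the intrinsics apply), "R" (3x3) and "t" (3): a world point X has camera coordinates R X + t. Camera axes: x right, y down, z forward; pixel columns grow to the right and rows downward; lengths in mm; the calibration is good to about 2 mm. A picture is of the moment at which its call begins: read the wrist's pose just before it. calibration takes no time and is no camera call; for the wrist camera it gives the pose at the moment of the call.
- ctrl.finish_job(): hands the job in, once; it reports no verdict.
The state is a dict: "time_s": time; "qpos": joint angles; "dq": joint speeds; "joint_torque": joint torques, N m; "tcp_pos": TCP position; "eef_rot": TCP orientation; "force": force on the tool from outside, world axes, zero at the start; "moment": the same for the moment, N m; "finger_gap": finger opening in mm.
Only numpy, scipy, OpenCV 4.12 (cv2) and the standard library are available. Lean on these libraries where they do the work, as an engineer would, in place of code of your own. Each camera call takes 0.05 s, during which the arm holds its last target. There are 200 camera calls.

## Task

Take the black board carrier with the orange handle and slide it, board end first, in through the mouth of the low inspection gantry until its front edge rests against the yellow stop on the far side, so that its circuit board lies under the lens; then let go. Keep the carrier level, and leave the blue-handled carrier and the other things on the bench where they are.

Things in the scene. Friction and masses are not known exactly. Their poses are not given: they have to be found in the camera images.
- carrier: Black plate 190 (x) x 100 (y) x 10 mm, 0.2-0.42 kg, loose. Origin: centre of underside; own +x points to the board end (front edge x = +95), z up. Round green board, 84 across, fixed on it at x = +45, parts up to 21.5 mm high. Orange post handle 26 x 26 mm, faces along x and y, at x = -78, y = 0, its top 50 mm above the bench. Starts on the robot's right, +x roughly along world +y.
- carrier_nose (a point): Middle of the orange-handled carrier's front edge, 5 mm above its underside.
- carrier_grip (a point): On the axis of the orange handle post, 36 mm above the carrier's underside (14 mm below the post's top, 26 mm above the plate).
- carrier_blue: A second, identical carrier but with a blue handle; lies beside the first (either may be nearer the robot). It stays where it is. Origin and axes as for the orange one.
- gantry: Low fixed gantry on the robot's left: white bridge plate 80 (x) x 140 (y) mm, top at 40 mm, on two walls, camera head above it (within 40 mm of the lens axis, to 134 mm high). Origin: on the bench below the lens; own +x = the way carriers go in (roughly world +y). Straight lane on the bench itself, 108 mm wide, x = -40 to +40, headroom 28 mm, a yellow stop bar behind it.
- gantry_mouth (a point): Centre of the lane's mouth (gantry x = -40 mm), 14 mm above the bench. From here two steel guides, 12 mm high, flare out to x = -86 mm, where they are about 138 mm apart. With the carrier home its handle's axis is 83 mm outside the mouth (gantry x = -123 mm).
- gantry_stop (a point): Middle of the near face of the yellow stop bar (20 mm high, gantry x = +50 mm, rigid), 5 mm above the bench: where the carrier's front edge must come.
- board_a: Bystander: loose round green circuit board on black feet, 90 mm across, 22 mm high, towards the far side of the bench. Origin at centre of its underside.
- board_b: Bystander: another such round board.
- flux_bottle: Bystander: yellow bottle with red cap, 44 mm across, 100 mm high, on the far left. Origin at centre of its base.
- white_pot: Bystander: open white plastic pot, 54 mm across, 60 mm high, on the left. Origin at centre of its base.
- screwdriver: Bystander: screwdriver with green handle lying on the far side of the bench. Origin at the middle of its underside.
Not all that is in view belongs to the job. There is more than one size of the gantry; the job needs the smaller.

How it is judged (in metres and radians):
At the end, for the whole second after the job is handed in: The orange-handled carrier lies flat and at rest on the bench, board end in the gantry's lane and in line with it (within 0.1 rad and 7 mm of its middle), its front edge within 5 mm of the yellow stop (x of carrier_nose in the frame of gantry between 0.045 and 0.054 m and y of carrier_nose in the frame of gantry between -0.007 and 0.007 m and angle between the x axis of carrier and the x axis of gantry, either way round below 0.1 rad and angle between carrier's own z axis and vertical below 0.05 rad and height (world z) of carrier below 0.004 m and linear speed of carrier below 0.01 m/s); the robot touches nothing.
It fails at once if the orange-handled carrier is tipped by more than 0.5 rad (about 30 degrees) (angle between carrier's own z axis and vertical above 0.5 rad).
It fails at once if the blue-handled carrier is moved by more than 25 mm (distance of carrier_blue from where it was at the start of the episode above 0.025 m).
It fails at once if another thing on the bench is moved by more than 30 mm (distance of any of board_a, board_b, flux_bottle, white_pot, screwdriver from where it was at the start of the episode above 0.03 m).
It also fails if it takes over 45 s, if anything falls off the work surface, if the arm or the gripper's body presses on something with over 40 N, if the wrist force passes 120 N, or if a joint passes its speed limit or range.

## Working session

There is one attempt and no reset: what is moved stays moved. The work goes in short steps, Python scripts to look and compute and a tool call to move; the robot and the scene stay as the last step left them, time stands still between calls to the robot, and variables do not carry over. Pictures are saved under pics/ and viewed, about 8 in all and at most 12, crops included, and the job is handed in when it is done.

Besides the shell and the picture viewer there is one more tool, called after "Request:" by a JSON object that holds its "fn" and its "kwargs", one argument or row to a line. drive_tool: Moves the arm, as the interface text tells. Its arguments: {"type":"object","properties":{"series":{"type":"string"},"grip_force":{"type":"number"}},"required":["series"]}

```bash
mkdir -p pics; cat > h.py <<'E'
import numpy as np, cv2
from station import ctrl
def grab(n,f=None):
    c=ctrl.calibration(n); im=np.ascontiguousarray(ctrl.capture(n)[:,:,::-1])
    if f: cv2.imwrite('pics/'+f,im)
    return c,im
def ray(c,uv,z):
    K=np.array([[c['fx'],0,c['cx']],[0,c['fy'],c['cy']],[0,0,1.]])
    p=cv2.undistortPoints(np.array(uv,float).reshape(-1,1,2),K,np.array([c['k1'],0,0,0.])).reshape(-1,2)
    R=np.array(c['R']);t=np.array(c['t']).ravel()
    d=np.c_[p,np.ones(len(p))]@R; o=-R.T@t
    return o+d*((z-o[2])/d[:,2])[:,None]
def proj(c,X):
    R=np.array(c['R']);t=np.array(c['t']).ravel()
    K=np.array([[c['fx'],0,c['cx']],[0,c['fy'],c['cy']],[0,0,1.]])
    return cv2.projectPoints(np.array(X,float).reshape(-1,1,3),cv2.Rodrigues(R)[0],t,K,np.array([c['k1'],0,0,0.]))[0].reshape(-1,2)
def blobs(im,lo,hi,amin=60):
    m=cv2.inRange(cv2.cvtColor(im,cv2.COLOR_BGR2HSV),np.array(lo),np.array(hi))
    n,l,s,ce=cv2.connectedComponentsWithStats(m)
    return [(s[i,4],ce[i].round(1),s[i,:4],l==i) for i in range(1,n) if s[i,4]>=amin]
E
python3 - <<'E'
from h import *
s=ctrl.get_state();print(s['tcp_pos'],s['eef_rot'],s['finger_gap'],s['time_s'])
for n in('top','scene'):
    c,im=grab(n,n+'0.png');print(n,c)
E
```

```text
[270.42609788 617.73634233 229.90522185] [ 0.69289282 -0.14522186  0.1446177  -0.69130013] 85.40129786269881 0.0
top {'fx': 553.5633562350541, 'fy': 553.5633562350541, 'cx': 312.4169461206969, 'cy': 230.7183202006991, 'k1': -0.032037816045943704, 'R': array([[-0.01243929, -0.99991283, -0.00442674],
       [-0.98120956,  0.01305885, -0.19250266],
       [ 0.19254369,  0.00194897, -0.98128647]]), 't': array([ 101.48629785,  576.95605159, 1176.16423985])}
scene {'fx': 520.8969315066212, 'fy': 520.8969315066212, 'cx': 309.5554328675396, 'cy': 237.28919363048578, 'k1': -0.04437271205286819, 'R': array([[ 0.08881441,  0.99603746, -0.00462411],
       [ 0.75077569, -0.06999435, -0.65683837],
       [-0.65455929,  0.05486504, -0.75401722]]), 't': array([-123.71652292, -393.4502754 , 1719.0675317 ])}
```

View pics/top0.png

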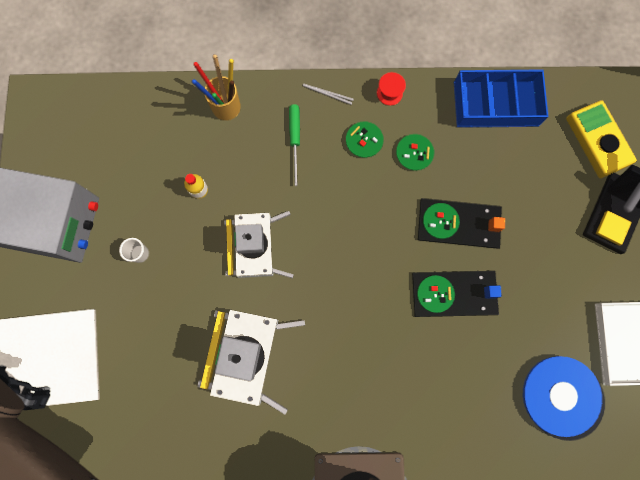

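View pics/scene0.png

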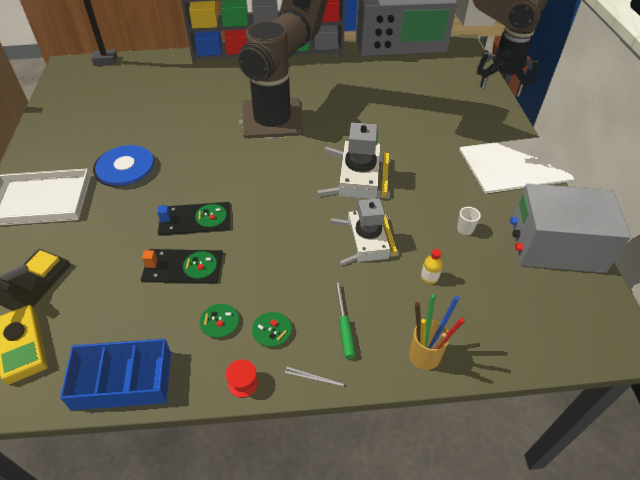

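Top view: the orange carrier has its handle at (498,224) and board at (441,220); the blue one has its handle at (494,291). There are two gantries, at (250,245) and (238,358). The first has a plate of about 37x63 px, which at about 0.47 px/mm is 80x140 mm, so it is the small one. The other is about 1.4 times larger. The scene view agrees.

```bash
python3 - <<'E'
from h import *
im=cv2.imread('pics/top0.png');c=ctrl.calibration('top')
hsv=cv2.cvtColor(im,cv2.COLOR_BGR2HSV)
def reg(m,x0,y0,x1,y1):
    o=np.zeros_like(m);o[y0:y1,x0:x1]=m[y0:y1,x0:x1];return o
def rect(m,z,name,hull=True):
    cs=cv2.findContours(m,cv2.RETR_EXTERNAL,cv2.CHAIN_APPROX_NONE)[0]
    k=max(cs,key=cv2.contourArea).reshape(-1,2)
    W=ray(c,k,z)[:,:2].astype(np.float32)
    r=cv2.minAreaRect(W);print(name,np.round(r[0],1),np.round(r[1],1),round(r[2],2))
    return cv2.boxPoints(r)
wh=cv2.inRange(hsv,np.array((0,0,150)),np.array((179,60,255)))
B=[(rect(reg(wh,225,205,275,283),40,'small plate'),40),
(rect(reg(wh,205,300,282,410),40,'big plate'),40)]
ye=cv2.inRange(hsv,np.array((18,120,90)),np.array((34,255,255)))
B.append((rect(reg(ye,215,210,240,285),20,'stop'),20))
bk=cv2.inRange(hsv,np.array((0,0,0)),np.array((179,255,42)))
for a,n in(((410,190,515,260),'orange'),((405,262,510,325),'blue')):
    m=cv2.morphologyEx(reg(bk,*a),cv2.MORPH_CLOSE,np.ones((5,5)));B.append((rect(m,10,n+' plate'),10))
for n,lo,hi,a in(('orange',(5,150,120),(17,255,255),(470,200,520,250)),('blueh',(105,150,90),(125,255,255),(470,270,520,310))):
    m=reg(cv2.inRange(hsv,np.array(lo),np.array(hi)),*a)
    ys,xs=np.nonzero(m);print(n,xs.min(),xs.max(),ys.min(),ys.max(),ray(c,[(xs.mean(),ys.mean())],45).round(1))
    rect(m,50,n)
m=reg(cv2.inRange(hsv,np.array((45,120,50)),np.array((80,255,255))),410,195,465,245)
rect(m,14,'board')
def crop(x0,y0,x1,y1,s):
    g=cv2.resize(im[y0:y1,x0:x1],None,fx=s,fy=s,interpolation=cv2.INTER_CUBIC)
    for b,z in B:
        p=proj(c,np.c_[b,np.full(4,z)]);cv2.polylines(g,[((p-[x0,y0]+.5)*s).astype(int)],True,(255,0,255),1)
    return g
cv2.imwrite('pics/crop1.png',np.hstack([crop(200,190,310,420,2.6),crop(400,180,520,410,2.6)]))
E
```

```text
small plate [553.3 223.6] [142.1  90.7] 2.47
big plate [300.3 223.1] [156.3 187.3] 77.83
stop [550.8 284.3] [130.1  14.3] 2.63
orange plate [ 600.9 -246.7] [189.1  99.2] 83.22
blue plate [ 438.4 -225.9] [ 98.4 189.4] 0.57
orange 493 504 217 230 [[ 593.4 -326.7   45. ]]
orange [ 591.  -324.5] [24.9 30.2] 85.45
blueh 489 500 285 296 [[ 439.8 -306.    45. ]]
blueh [ 440.3 -304.3] [25.1 24.1] 89.12
board [ 606.9 -203.7] [84.1 82.9] 89.23
```

View pics/crop1.png

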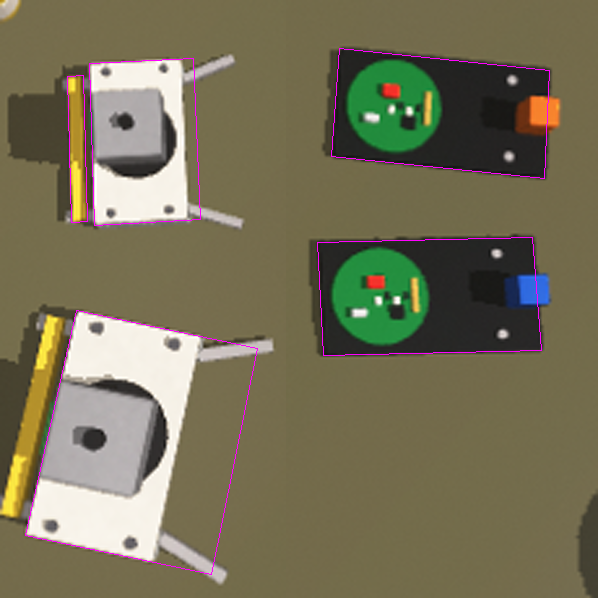

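The crop confirms the targets: the small gantry's plate fits the drawn 142 mm box and the orange carrier fits 189x99 mm. The far plate edge and the stop agree, putting the gantry at about (553,228), yaw about 92.5°. The carrier has yaw 83.2° and its handle at about (591,-324). Next, the move in tool axes.

```bash
cat >> h.py <<'E'
from scipy.spatial.transform import Rotation as Ro
def plan(X=None,yaw=None):
    """tool-axis shift to world point X; turn about tool y to bring jaw line to yaw (deg)"""
    s=ctrl.get_state();R=Ro.from_quat(s['eef_rot']).as_matrix();p=np.array(s['tcp_pos'])
    print('t',round(s['time_s'],2),'tcp',p.round(1),'gap',round(s['finger_gap'],1),'F',np.round(s['force'],1),'q',np.round(s['qpos'],2))
    jy=np.degrees(np.arctan2(R[1,2],R[0,2]));print('tilt',round(np.degrees(np.arccos(-R[2,1])),2),'jaw yaw',round(jy,2))
    if X is not None: print('shift tool',(R.T@(np.array(X)-p)).round(1))
    if yaw is not None:
        d=(yaw-jy+90)%180-90; print('turn about tool y (rad)',round(-np.radians(d),4))
E
python3 -c "
from h import *
plan((600,-100,230),-6.8)
print(Ro.from_quat(ctrl.get_state()['eef_rot']).as_matrix().round(3))"
```

```text
t 0.1 tcp [270.5 617.8 230.1] gap 85.3 F [-0.6  0.8  0.6] q [ 1.01  0.29  1.58  0.    1.28 -0.15]
tilt 0.12 jaw yaw 66.35
shift tool [ 589.8    1.  -525.3]
turn about tool y (rad) 1.2766
[[ 0.916 -0.001  0.401]
 [-0.401 -0.002  0.916]
 [-0.    -1.    -0.002]]
```

Request:
{"fn": "drive_tool", "kwargs": {
  "series": "29.5 0 -26.3 0 1;29.5 0 -26.3 0 1;29.5 0 -26.3 0 1;29.5 0 -26.3 0 1;29.5 0 -26.3 0 1;29.5 0 -26.3 0 1;29.5 0 -26.3 0 1;29.5 0 -26.3 0 1;29.5 0 -26.3 0 1;29.5 0 -26.3 0 1"
}}

```text
time_s: 0.93
tcp_pos: [435.2, 248.8, 222.6]
eef_rot: [0.696, -0.142, 0.137, -0.69]
force: [0.7, 0.2, 0.2]
finger_gap: 85.6
```

Request:
{"fn": "drive_tool", "kwargs": {
  "series": "29.5 0 -26.3 0 1;29.5 0 -26.3 0 1;29.5 0 -26.3 0 1;29.5 0 -26.3 0 1;29.5 0 -26.3 0 1;29.5 0 -26.3 0 1;29.5 0 -26.3 0 1;29.5 0 -26.3 0 1;29.5 0 -26.3 0 1;29.5 0 -26.3 0 1"
}}

```text
time_s: 1.77
tcp_pos: [606.3, -127.7, 218.8]
eef_rot: [0.696, -0.145, 0.136, -0.691]
force: [1.3, -0.1, 0.3]
finger_gap: 85.7
```

Request:
{"fn": "drive_tool", "kwargs": {
  "series": "0 0 0 0.125 1;0 0 0 0.125 1;0 0 0 0.125 1;0 0 0 0.125 1;0 0 0 0.125 1;0 0 0 0.125 1;0 0 0 0.125 1;0 0 0 0.125 1;0 0 0 0.125 1;0 0 0 0.125 1"
}}

```text
time_s: 2.6
tcp_pos: [605.1, -138.7, 209.7]
eef_rot: [-0.486, 0.526, -0.515, 0.471]
force: [-0.0, 0.5, 0.2]
finger_gap: 85.4
```

```bash
python3 -c "
from h import *
plan((593,-260,180),-6.8)"
```

```text
t 2.6 tcp [ 605.1 -138.7  209.7] gap 85.4 F [-0.   0.5  0.2] q [-0.38  0.2   1.72 -0.01  1.24 -0.3 ]
tilt 1.5 jaw yaw -4.84
shift tool [121.8  30.2  -1.1]
turn about tool y (rad) 0.0342
```

Request:
{"fn": "drive_tool", "kwargs": {
  "series": "30 0 0 0.034 1;30 0 0 0 1;30 0 0 0 1;0 0 0 0 1"
}}

```text
time_s: 2.93
tcp_pos: [594.0, -228.2, 207.1]
eef_rot: [-0.477, 0.536, -0.522, 0.461]
force: [-0.1, 0.4, -0.0]
finger_gap: 85.4
```

```bash
python3 -c "
from h import *
plan((591,-324,60),-6.8)
c,im=grab('wrist','w1.png')
print(proj(c,[(591,-324,50),(593,-260,180)]))"
```

```text
t 2.93 tcp [ 594.  -228.2  207.1] gap 85.4 F [-0.1  0.4 -0. ] q [-0.52  0.24  1.68 -0.02  1.25 -0.4 ]
tilt 1.73 jaw yaw -6.87
shift tool [ 95.  147.1  12.8]
turn about tool y (rad) -0.0012
[[331.00811806 303.13765647]
 [324.89095992 324.89091413]]
```

View pics/w1.png

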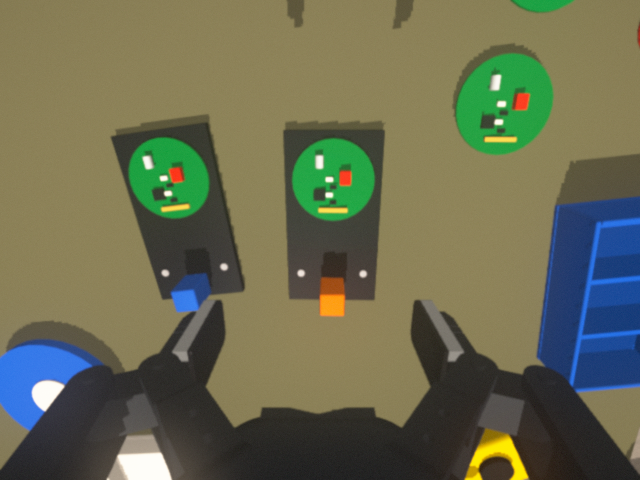

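The wrist view shows the orange handle at (332,297) and its board at (333,180), between the fingers. The blue carrier is at the left, with its handle at (190,293). Now the plate outline from this picture.

```bash
python3 - <<'E'
from h import *
im=cv2.imread('pics/w1.png');c=ctrl.calibration('wrist')
R=np.array(c['R']);print('cam',(-R.T@np.array(c['t']).ravel()).round(1),'fwd',R[2].round(2))
hsv=cv2.cvtColor(im,cv2.COLOR_BGR2HSV)
m=cv2.inRange(hsv,np.array((0,0,0)),np.array((179,255,50)));m[:, :260]=0;m[:,400:]=0;m[:100]=0;m[310:]=0
m=cv2.morphologyEx(m,cv2.MORPH_OPEN,np.ones((3,3)))
k=max(cv2.findContours(m,0,cv2.CHAIN_APPROX_NONE)[0],key=cv2.contourArea).reshape(-1,2)
r=cv2.minAreaRect(ray(c,k,10)[:,:2].astype(np.float32));print('plate',r, cv2.boundingRect(k))
o=cv2.inRange(hsv,np.array((3,150,90)),np.array((18,255,255)));o[:260]=0;o[330:]=0
ys,xs=np.nonzero(o);print(xs.min(),xs.max(),ys.min(),ys.max())
v=[int(hsv[y,332,2]) for y in range(270,322,2)];print(v)
print(ray(c,[(332,ys.min()),(332,ys.max())],50).round(1),ray(c,[(332,ys.max())],10).round(1))
for z in(50,): print(proj(c,[(591.7,-324.2,z)]))
E
```

```text
cam [ 607.8 -141.7  348.7] fwd [-0.07 -0.32 -0.94]Traceback (most recent call last):
  File "<stdin>", line 7, in <module>
ValueError: max() iterable argument is empty
```

```bash
python3 - <<'E'
from h import *
im=cv2.imread('pics/w1.png');c=ctrl.calibration('wrist')
hsv=cv2.cvtColor(im,cv2.COLOR_BGR2HSV)
g=im.max(2);print(im[250,300],im[250,260])
m=((g<70)*255).astype(np.uint8);m[:, :260]=0;m[:,405:]=0;m[:100]=0;m[315:]=0
m=cv2.morphologyEx(m,cv2.MORPH_OPEN,np.ones((3,3)))
k=max(cv2.findContours(m,0,cv2.CHAIN_APPROX_NONE)[0],key=cv2.contourArea).reshape(-1,2)
r=cv2.minAreaRect(ray(c,k,10)[:,:2].astype(np.float32));print('plate',r, cv2.boundingRect(k))
o=cv2.inRange(hsv,np.array((3,150,90)),np.array((18,255,255)));o[:260]=0;o[330:]=0
ys,xs=np.nonzero(o);print(xs.min(),xs.max(),ys.min(),ys.max())
print([int(hsv[y,332,2]) for y in range(270,322,2)])
print(ray(c,[(332,ys.max())],50).round(1),ray(c,[(xs.min(),310),(xs.max(),310)],50).round(1))
E
```

```text
[59 68 73] [ 91 132 143]
plate ((604.0792236328125, -219.23516845703125), (133.22964477539062, 96.82803344726562), 83.23259735107422) (285, 130, 99, 127)
319 344 277 316
[57, 57, 57, 66, 139, 159, 161, 161, 159, 161, 163, 163, 208, 253, 254, 254, 254, 254, 254, 254, 255, 254, 254, 196, 148, 146]
[[ 590.5 -336.6   50. ]] [[ 577.8 -328.    50. ]
 [ 603.7 -330.7   50. ]]
```

Request:
{"fn": "drive_tool", "kwargs": {
  "series": "19 24 2.6 0 1;19 24 2.6 0 1;19 24 2.6 0 1;19 24 2.6 0 1;19 24 2.6 0 1;0 0 0 0 1"
}}

```text
time_s: 3.48
tcp_pos: [594.7, -319.8, 83.6]
eef_rot: [-0.476, 0.535, -0.521, 0.465]
force: [-0.7, 0.7, -1.1]
finger_gap: 85.5
```

```bash
python3 -c "
from h import *
plan((591.2,-324,18),-6.8)
print(Ro.from_quat(ctrl.get_state()['eef_rot']).as_matrix().round(3))"
```

```text
t 3.48 tcp [ 594.7 -319.8   83.6] gap 85.5 F [-0.7  0.7 -1.1] q [-0.64  0.44  1.66 -0.01  1.06 -0.52]
tilt 1.51 jaw yaw -6.6
shift tool [ 4.6 65.6 -1.3]
turn about tool y (rad) 0.0034
[[-0.115 -0.026  0.993]
 [-0.993  0.005 -0.115]
 [-0.002 -1.    -0.026]]
```

Request:
{"fn": "drive_tool", "kwargs": {
  "series": "1.5 16 -0.4 0 1;1.5 16 -0.4 0 1;1.5 16 -0.4 0 1;0 14 0 0 1;0 0 0 0 1"
}}

```text
time_s: 3.9
tcp_pos: [592.5, -318.7, 19.5]
eef_rot: [-0.476, 0.536, -0.519, 0.466]
force: [-0.3, 0.9, -0.5]
finger_gap: 85.2
```

```bash
python3 -c "
from h import *
plan((591.2,-324,18),-6.8)"
```

```text
t 3.9 tcp [ 592.5 -318.7   19.5] gap 85.2 F [-0.3  0.9 -0.5] q [-0.64  0.53  1.68 -0.01  0.97 -0.52]
tilt 1.62 jaw yaw -6.54
shift tool [ 5.4  1.5 -0.7]
turn about tool y (rad) 0.0046
```

Request:
{"fn": "drive_tool", "kwargs": {
  "series": "5 1 -0.7 0 1;1 0 0 0 1;0 0 0 0 0.6;0 0 0 0 0.3;0 0 0 0 0.1;0 0 0 0 0;0 0 0 0 0;0 0 0 0 0;0 0 0 0 0",
  "grip_force": 45
}}

```text
time_s: 4.65
tcp_pos: [594.6, -324.7, 25.0]
eef_rot: [-0.476, 0.533, -0.521, 0.467]
force: [0.6, -0.5, -2.6]
finger_gap: 25.5
```

```bash
python3 -c "
from h import *
plan((591.2,-324,18),-6.8)"
```

```text
t 4.65 tcp [ 594.6 -324.7   25. ] gap 25.5 F [ 0.6 -0.5 -2.6] q [-0.65  0.52  1.67 -0.01  0.97 -0.53]
tilt 1.19 jaw yaw -6.39
shift tool [-0.3  7.  -3.3]
turn about tool y (rad) 0.0071
```

Request:
{"fn": "drive_tool", "kwargs": {
  "series": "0 1.5 0 0 0;0 1.5 0 0 0;0 1 0 0 0"
}}

```text
time_s: 4.9
tcp_pos: [594.7, -324.8, 24.8]
eef_rot: [-0.476, 0.533, -0.521, 0.467]
force: [-1.8, 1.8, 2.5]
finger_gap: 25.2
```

```bash
python3 -c "
from h import *
plan((591.2,-324,18),-6.8)
c,im=grab('wrist','w2.png')"
```

```text
t 4.9 tcp [ 594.7 -324.8   24.8] gap 25.2 F [-1.8  1.8  2.5] q [-0.65  0.52  1.67 -0.01  0.97 -0.53]
tilt 1.28 jaw yaw -6.38
shift tool [-0.4  6.8 -3.4]
turn about tool y (rad) 0.0073
```

View pics/w2.png

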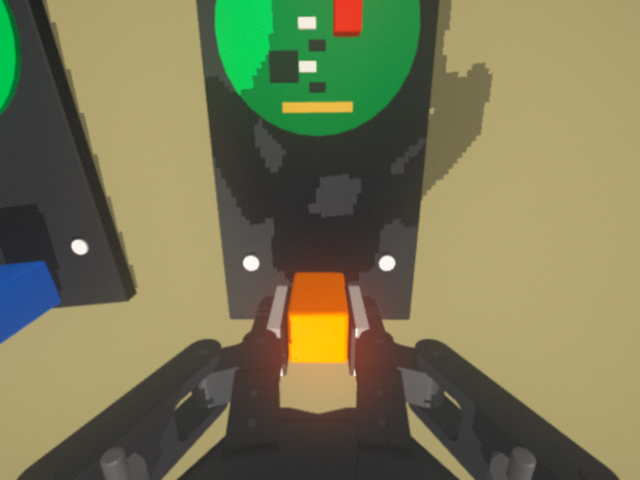

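The wrist view shows the orange post, (288-350, 275-360), held between both pads, with the carrier's rear corners at (230,319) and (410,319). I'll check whether the plate has lifted by its apparent width.

```bash
python3 -c "
from h import *
c=ctrl.calibration('wrist')
for z in (10,13,16):
    p=ray(c,[(230.5,318.5),(410.5,318.5)],z);print(z,np.linalg.norm(p[0]-p[1]).round(1),p.round(1).tolist())
R=np.array(c['R']);print(-R.T@np.array(c['t']).ravel())
plan((586,-260,24.8),0)
"
```

```text
10 99.4 [[543.2, -338.8, 10.0], [642.2, -348.4, 10.0]]
13 97.5 [[544.5, -336.9, 13.0], [641.5, -346.4, 13.0]]
16 95.6 [[545.7, -335.0, 16.0], [640.8, -344.3, 16.0]]
[ 606.34105991 -240.68139581  166.95546313]
t 4.95 tcp [ 594.7 -324.8   24.8] gap 25.1 F [-3.3  2.1  6.3] q [-0.65  0.52  1.67 -0.01  0.97 -0.53]
tilt 1.27 jaw yaw -6.38
shift tool [-63.5   0.5 -15.8]
turn about tool y (rad) -0.1113
```

Request:
{"fn": "drive_tool", "kwargs": {
  "series": "-10 0 0 -0.04 0;-10 0 0 -0.04 0;-10 0 0 -0.04 0;-10 0 0 -0.04 0;0 0 0 0 0"
}}

```text
time_s: 5.37
tcp_pos: [598.1, -286.7, 24.5]
eef_rot: [0.516, -0.491, 0.483, -0.509]
force: [-1.1, 3.8, 3.4]
finger_gap: 25.3
```

```bash
python3 -c "
from h import *
plan((566.3,-75,25),2.5)
"
```

```text
t 5.37 tcp [ 598.1 -286.7   24.5] gap 25.3 F [-1.1  3.8  3.4] q [-0.6   0.5   1.71 -0.01  0.95 -0.64]
tilt 0.87 jaw yaw 2.94
shift tool [-213.1    0.   -20.9]
turn about tool y (rad) 0.0077
```

Request:
{"fn": "drive_tool", "kwargs": {
  "series": "-21 0 -2.1 0 0;-21 0 -2.1 0 0;-21 0 -2.1 0 0;-21 0 -2.1 0 0;-21 0 -2.1 0 0;-21 0 -2.1 0 0;-21 0 -2.1 0 0;-21 0 -2.1 0 0;-21 0 -2.1 0 0;0 0 0 0 0"
}}

```text
time_s: 6.2
tcp_pos: [572.7, -102.5, 25.4]
eef_rot: [0.513, -0.49, 0.492, -0.504]
force: [0.4, 2.3, -0.4]
finger_gap: 25.3
```

```bash
python3 - <<'E'
from h import *
plan((566.3,-75,25),2.5)
c,im=grab('top','t2.png')
hsv=cv2.cvtColor(im,cv2.COLOR_BGR2HSV)
m=cv2.inRange(hsv,np.array((45,120,50)),np.array((80,255,255)))
n,l,s,ce=cv2.connectedComponentsWithStats(m)
for i in range(1,n):
    if s[i,4]>300: print('green',ce[i].round(1),s[i],ray(c,[ce[i]],12).round(1))
cv2.imwrite('pics/t2c.png',cv2.resize(im[190:300,200:480],None,fx=2.8,fy=2.8,interpolation=cv2.INTER_CUBIC))
E
```

```text
t 6.2 tcp [ 572.7 -102.5   25.4] gap 25.3 F [ 0.4  2.3 -0.4] q [-0.35  0.34  1.93 -0.02  0.88 -0.37]
tilt 0.73 jaw yaw 2.05
shift tool [-27.7   0.2  -5.4]
turn about tool y (rad) -0.0078
green [294.2 124.5] [289 104  11  42 419] [[847.4 134.8  12. ]]
green [593.9 117.9] [577 105  34  27 525] [[ 856.5 -591.3   12. ]]
green [364.3 139.6] [346 122  37  36 921] [[806.8 -32.4  12. ]]
green [414.2 151.6] [396 134  38  36 932] [[ 775.2 -150.1   12. ]]
green [344.9 238. ] [327 220  37  37 911] [[568.8  19.6  12. ]]
green [445.6 294. ] [439 276  16  37 347] [[ 437.2 -205.1   12. ]]
```

View pics/t2c.png

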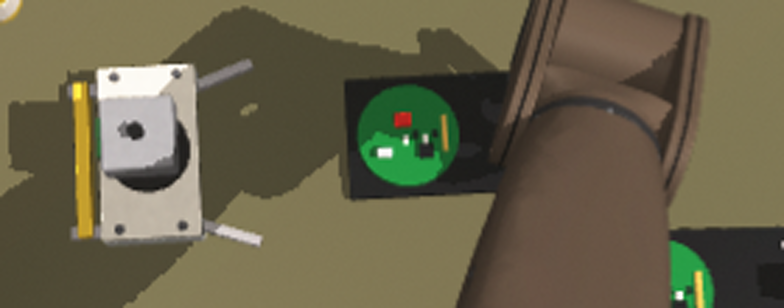

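The crop shows the carrier's front edge (crop x of about 346) still clear of the guide tips at crop (250,65) and (260,240). The board lies at (568.8,19.6). One check of the lane axis from the guide tips and plate corners.

```bash
python3 - <<'E'
from h import *
c=ctrl.calibration('top')
f=lambda P,z:ray(c,np.array(P)/2.8-.3+[200,190],z)[:,:2]
g=f([(250,62),(259,243)],12);p=f([(97,66),(102,243),(194,64),(202,237)],40)
print(g.round(1),g.mean(0),p.round(1).tolist())
print('far mid',p[:2].mean(0),'near mid',p[2:].mean(0))
P=f([(346,82),(352,198)],10);print('carrier front',P.round(1),P.mean(0))
plan((558.4,105.1,25),2.5)
E
```

```text
[[632.3 148. ]
 [481.6 141.4]] [556.94295898 144.71315362] [[624.2, 271.1], [480.0, 265.0], [624.8, 192.2], [483.8, 185.5]]
far mid [552.0791218  268.02645145] near mid [554.27085554 188.88520736]
carrier front [[614.7  68.6]
 [517.7  65.3]] [566.19533146  66.9416927 ]
t 6.25 tcp [ 573.  -103.8   25.5] gap 25.5 F [-0.6  1.1  0.1] q [-0.35  0.34  1.92 -0.02  0.88 -0.37]
tilt 0.76 jaw yaw 2.06
shift tool [-209.3   -1.8   -7.1]
turn about tool y (rad) -0.0077
```

Request:
{"fn": "drive_tool", "kwargs": {
  "series": "-12 0 -2.5 -0.008 0;-12 0 -2.5 0 0;-12 0 -2.5 0 0;-4 0 0 0 0;0 0 0 0 0"
}}

```text
time_s: 6.67
tcp_pos: [565.6, -66.4, 26.3]
eef_rot: [0.515, -0.486, 0.493, -0.505]
force: [-0.3, -3.1, 2.1]
finger_gap: 25.2
```

```bash
python3 - <<'E'
from h import *
plan((558.4,105.1,25),2.5)
c,im=grab('top','t3.png')
hsv=cv2.cvtColor(im,cv2.COLOR_BGR2HSV)
m=cv2.inRange(hsv,np.array((45,120,50)),np.array((80,255,255)));m[:205]=0;m[260:]=0
n,l,s,ce=cv2.connectedComponentsWithStats(m)
for i in range(1,n):
    if s[i,4]>300: print('green',ce[i].round(1),s[i],ray(c,[ce[i]],12).round(1))
E
```

```text
t 6.67 tcp [565.6 -66.4  26.3] gap 25.2 F [-0.3 -3.1  2.1] q [-0.29  0.31  1.96 -0.02  0.86 -0.31]
tilt 0.95 jaw yaw 2.37
shift tool [-171.6   -1.5   -0.2]
turn about tool y (rad) -0.0023
green [329.2 241.5] [312 224  37  36 907] [[561.1  55.8  12. ]]
```

Request:
{"fn": "drive_tool", "kwargs": {
  "series": "-15 0.4 0 0 0;-15 0.4 0 0 0;-15 0.4 0 0 0;-15 0.4 0 0 0;-15 0.4 0 0 0;-15 0.4 0 0 0;0 0 0 0 0"
}}

```text
time_s: 7.3
tcp_pos: [564.6, 21.5, 24.7]
eef_rot: [0.514, -0.485, 0.496, -0.504]
force: [-0.9, 2.2, 0.8]
finger_gap: 25.3
```

```bash
python3 - <<'E'
from h import *
plan((558.4,105.1,25),2.5)
E
```

```text
t 7.3 tcp [564.6  21.5  24.7] gap 25.3 F [-0.9  2.2  0.8] q [-0.13  0.31  1.97 -0.03  0.86 -0.15]
tilt 1.18 jaw yaw 2.17
shift tool [-83.8  -2.   -3. ]
turn about tool y (rad) -0.0058
```

Request:
{"fn": "drive_tool", "kwargs": {
  "series": "-10 0 -1.2 -0.006 0;-12 0 -1 0 0;-12 0 -0.6 0 0;-12 0 -0.6 0 0;0 0 0 0 0"
}}

```text
time_s: 7.72
tcp_pos: [560.5, 68.5, 24.7]
eef_rot: [0.515, -0.483, 0.496, -0.506]
force: [-0.1, 2.1, 1.1]
finger_gap: 25.1
```

```bash
python3 - <<'E'
from h import *
plan((558.4,105.1,25),2.5)
E
```

```text
t 7.72 tcp [560.5  68.5  24.7] gap 25.1 F [-0.1  2.1  1.1] q [-0.05  0.31  1.97 -0.03  0.86 -0.07]
tilt 1.28 jaw yaw 2.41
shift tool [-36.7  -1.1  -0.5]
turn about tool y (rad) -0.0016
```

Request:
{"fn": "drive_tool", "kwargs": {
  "series": "-9 0 -0.3 0 0;-9 0 -0.3 0 0;-7 0 0 0 0;0 0 0 0 0"
}}

```text
time_s: 8.05
tcp_pos: [559.0, 95.5, 24.7]
eef_rot: [0.516, -0.482, 0.496, -0.506]
force: [0.3, -1.9, 2.1]
finger_gap: 25.2
```

Request:
{"fn": "drive_tool", "kwargs": {
  "series": "-4 0 0 0 0;-3 0 0 0 0;-3 0 0 0 0"
}}

```text
time_s: 8.3
tcp_pos: [558.8, 105.7, 24.7]
eef_rot: [0.517, -0.481, 0.496, -0.506]
force: [0.8, -4.9, 3.4]
finger_gap: 25.2
```

Request:
{"fn": "drive_tool", "kwargs": {
  "series": "-3 0 0 0 0;-3 0 0 0 0"
}}

```text
time_s: 8.47
tcp_pos: [558.1, 107.8, 24.6]
eef_rot: [0.52, -0.478, 0.497, -0.504]
force: [-1.9, -18.8, 5.2]
finger_gap: 25.1
```

The stop is met: Fy = -18.8 N at handle y = 107.8, with about 105 predicted. I'll relax and take a look before opening.

Request:
{"fn": "drive_tool", "kwargs": {
  "series": "0 0 0 0 0;0 0 0 0 0"
}}

```text
time_s: 8.63
tcp_pos: [558.0, 107.6, 24.4]
eef_rot: [0.52, -0.479, 0.497, -0.503]
force: [-0.0, -2.4, 4.2]
finger_gap: 25.5
```

```bash
python3 - <<'E'
from h import *
plan((558.4,105.1,25),2.5)
c,im=grab('top');a=cv2.resize(im[190:300,200:380],None,fx=2.8,fy=2.8,interpolation=cv2.INTER_CUBIC)
d,im2=grab('wrist');b=cv2.resize(im2,(400,300))
o=np.zeros((308,504+400,3),np.uint8);o[:,:504]=a;o[:300,504:]=b;cv2.imwrite('pics/t4.png',cv2.resize(o,(800,272)))
E
```

```text
t 8.63 tcp [558.  107.6  24.4] gap 25.5 F [-0.  -2.4  4.2] q [ 0.03  0.32  1.96 -0.05  0.86  0.01]
tilt 2.0 jaw yaw 2.63
shift tool [ 2.5 -0.5  0.3]
turn about tool y (rad) 0.0023
```

View pics/t4.png

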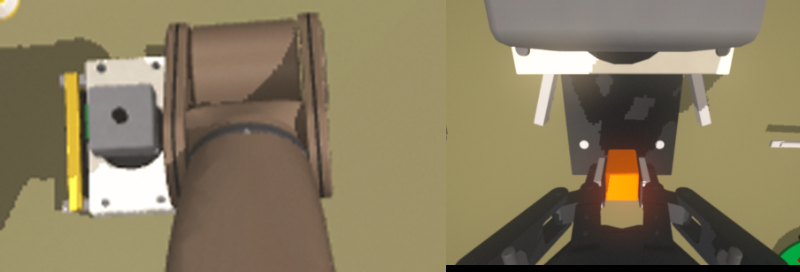

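The carrier sits centred in the lane with its handle about one post-length outside. Releasing and lifting.

Request:
{"fn": "drive_tool", "kwargs": {
  "series": "0 0 0 0 0.4;0 0 0 0 0.5;0 0 0 0 0.7;0 0 0 0 1;0 0 0 0 1;0 0 0 0 1;0 0 0 0 1"
}}

```text
time_s: 9.32
tcp_pos: [554.3, 110.6, 20.5]
eef_rot: [0.52, -0.481, 0.495, -0.502]
force: [0.7, 0.1, 0.3]
finger_gap: 85.2
```

Request:
{"fn": "drive_tool", "kwargs": {
  "series": "0 -10 0 0 1;0 -20 0 0 1;0 -20 0 0 1;0 -20 0 0 1"
}}

```text
time_s: 9.65
tcp_pos: [550.0, 112.7, 88.3]
eef_rot: [0.524, -0.485, 0.492, -0.499]
force: [-0.3, 0.6, 0.7]
finger_gap: 85.7
```

```bash
python3 - <<'E'
from h import *
plan()
E
```

```text
t 9.65 tcp [550.  112.7  88.3] gap 85.7 F [-0.3  0.6  0.7] q [ 0.04  0.21  1.95 -0.04  1.    0.01]
tilt 2.07 jaw yaw 2.64
```

Request:
{"fn": "drive_tool", "kwargs": {
  "series": "15 -20 0 0 1;30 -20 0 0 1;30 -20 0 0 1;30 -20 0 0 1;30 -15 0 0 1;30 0 0 0 1;30 0 0 0 1;30 0 0 0 1;30 0 0 0 1;0 0 0 0 1"
}}

```text
time_s: 10.48
tcp_pos: [568.2, -148.6, 215.1]
eef_rot: [0.521, -0.475, 0.498, -0.505]
force: [0.1, 0.6, 0.4]
finger_gap: 85.5
```

```bash
python3 - <<'E'
from h import *
plan()
c,im=grab('top','t5.png');hsv=cv2.cvtColor(im,cv2.COLOR_BGR2HSV)
o=cv2.inRange(hsv,np.array((3,150,120)),np.array((18,255,255)));o[:200]=0;o[270:]=0;o[:,:260]=0;o[:,400:]=0
k=max(cv2.findContours(o,0,cv2.CHAIN_APPROX_NONE)[0],key=cv2.contourArea).reshape(-1,2)
r=cv2.minAreaRect(ray(c,k,50)[:,:2].astype(np.float32));print('handle',r,cv2.boundingRect(k))
m=((im.max(2)<50)*255).astype(np.uint8);m[:200]=0;m[290:]=0;m[:,:274]=0;m[:,345:]=0
k=max(cv2.findContours(m,0,cv2.CHAIN_APPROX_NONE)[0],key=cv2.contourArea).reshape(-1,2)
r=cv2.minAreaRect(ray(c,k,10)[:,:2].astype(np.float32));print('plate part',r,cv2.boundingRect(k))
cv2.imwrite('pics/t5c.png',cv2.resize(im[190:300,200:380],None,fx=4,fy=4,interpolation=cv2.INTER_CUBIC))
E
```

```text
t 10.48 tcp [ 568.2 -148.6  215.1] gap 85.5 F [0.1 0.6 0.4] q [-0.41  0.1   1.82 -0.03  1.2  -0.46]
tilt 2.26 jaw yaw 3.03
handle ((557.3572387695312, 105.3060073852539), (24.53936195373535, 29.474130630493164), 89.49369049072266) (302, 234, 12, 14)
plate part ((557.0947875976562, 136.96835327148438), (100.96063232421875, 93.99851989746094), 1.1948761940002441) (274, 222, 42, 45)
```

View pics/t5c.png

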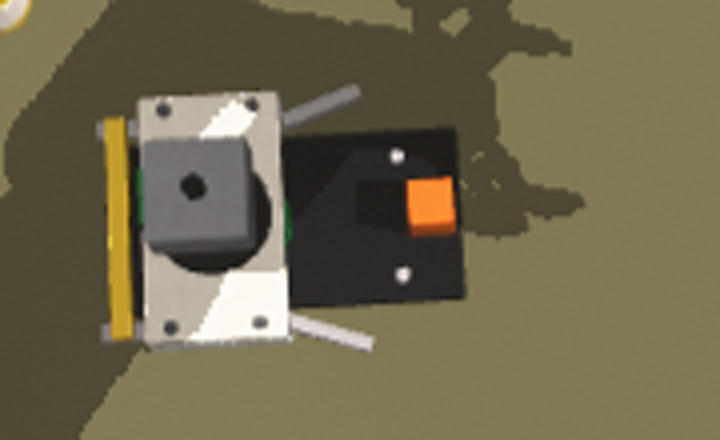

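The final view shows the carrier in the lane, its front at the yellow bar and its handle at crop (431,206), with nothing touching it. The handle at y = 105.3 puts the nose at about 278.4, against about 278.4 for the stop. I'll do a quick bystander comparison and then hand in.

```bash
python3 - <<'E'
from h import *
a=cv2.imread('pics/top0.png');b=cv2.imread('pics/t5.png');c=ctrl.calibration('top')
for n,lo,hi,(x0,y0,x1,y1) in (('blue',(105,150,90),(125,255,255),(470,270,520,310)),('boardA',(45,120,50),(80,255,255),(340,115,390,165)),('boardB',(45,120,50),(80,255,255),(392,128,440,175)),('driver',(45,120,50),(80,255,255),(280,95,310,150)),('bottle',(18,120,90),(34,255,255),(180,165,215,205))):
    f=lambda im:np.array(np.nonzero(cv2.inRange(cv2.cvtColor(im[y0:y1,x0:x1],cv2.COLOR_BGR2HSV),np.array(lo),np.array(hi)))).mean(1)
    print(n,(f(b)-f(a)).round(2),'px')
ctrl.finish_job();print('done')
E
```

```text
blue [ 0.45 -1.75] px
boardA [ 0.   -0.02] px
boardB [-0.01  0.  ] px
driver [0.05 0.  ] px
bottle [-0.07 -0.09] px
the job is handed in; nothing more can be done
done
```

I gripped the orange carrier by its post and slid it along the bench into the smaller gantry until it met the yellow stop. I then opened the gripper, backed clear and handed the job in at about 10.5 s. The hand-in reports no verdict.

**Last checks:**
- **At the stop:** Contact showed as −18.8 N at the wrist. After release the handle measured (557.4, 105.3). That puts the front edge at about gantry x = 50 mm, give or take 2 mm, and the handle under 1 mm off the lane's axis.
- **Alignment:** The visible part of the carrier lined up with the lane to about 1–2°. I did not measure its level separately after release, but nothing showed it tipped.
- **Bystanders:** Both round boards, the screwdriver and the bottle shifted less than 0.1 px in the top view. I did not compare the white pot.
- **One check that disagreed:** The blue handle's colour patch shifted 1.75 px (about 4 mm). I put this down to the arm or its shadow partly covering it, but did not confirm that. If real, it is still well under the 25 mm limit.
- **Grip height:** The fingers rose about 5 mm as they closed, so the post was held nearer its top than planned. It did not slip.

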